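# Unclamp and draw out the dust extractor's spent filter

### The arm

A 6-joint arm with a two-finger parallel gripper is mounted at the origin on a cart in front of the work surface, level with it; the furniture and walls round the work are solid. World frame = base frame: x ahead of the robot, y to its left, z up, the work surface at z = 0. Lengths are in m, angles in rad, forces in N, time in s.
With the tool pointing down it reaches from about 0.35 to 0.875 m from the base axis. Payload 4.2 kg.
Tool frame: the origin (TCP) lies at the very end of the fingers, on their centre line; the grasp point (between the pads) lies 19 mm behind it; z points along the fingers, y is the line along which they close (so a half turn about z gives the same grasp; the last joint's range is limited). The gripper opens to 87 mm and grips with 3 to 60 N. Pads are 19 mm wide; open, the fingers measure 117 mm over their backs; the gripper's body (75 mm by 190 mm) begins 51 mm behind the grasp point.
Start: joints at [1.488, 0.385, 0.008, 0, -1.194, -0.259], TCP at [0.209, 0.589, 0.201] pointing down, gripper open.
Joint ranges: [-3.14, 3.14], [-1.21, 2.06], [-1.07, 1.41], [-3.16, 2.05], [-2.99, -0.16], [-3.1, 3.1]. Speed limits (rad/s): [2.79, 2.79, 3.14, 3.14, 3.14, 3.14].

### API

Orientations are given as a unit quaternion [w, x, y, z].
In Python, from plant import ctrl gives the robot as it stands.
- The arm moves only by the tool step_arm, never from a script. Its argument "rows" is a list of rows, each a list of 7 numbers: the shift along the tool's x, y, z in m, then the turn, a rotation vector about the tool's x, y, z in degrees, then the opening, from -1 (shut) to 1 (fully open). In form: [[dx, dy, dz, wx, wy, wz, fingers], ...]. A call has 1 to 12 rows; each row is the pose to reach, as a shift and turn from the pose commanded when the call began, along the tool's axes at that moment; what a row does not reach only later rows make up. A row lasts 1/8 s, in which the tool goes at most 62.5 mm and 10.7 degrees, less where a joint would pass 70% of its speed; a pose out of reach is approached as far as the arm can. A call with a gripper value outside its range is refused whole. The fingers move at their own pace and stop on an object; "force" is the grip in N (left out, the last holds). Time passes only in rows, so rows that repeat a pose let the fingers close. It gives the time, the measured TCP pose, the force, the opening and the grip force at its end, in the units of the state.
- ctrl.get_state(): the state, without advancing time (a new reading comes with each control period).
- ctrl.grab_frame(name): name is "side" or "top"; returns a dict with "frame" (420x560x3 uint8, red, green, blue), "mtx" (3x3 intrinsics, pixels), "dist_coeffs" ([k1, k2, p1, p2, k3] as OpenCV has them; the pictures are not rectified), "rvec" (rotation vector, rad) and "tvec" (3), from world to camera coordinates, as OpenCV has them. Camera axes: x right, y down, z forward; pixel columns grow to the right and rows downward; lengths in m; the calibration is good to about 2 mm. A picture is of the moment at which its call begins. There is no depth.
- ctrl.finish_job(): hands the job in; it is judged then, once.
The state is a dict: "time": time; "qpos": joint angles; "dq": joint speeds; "effort": joint torques, N m; "eef_pos": TCP position; "orientation": TCP orientation; "contact_force": force on the tool from outside, world axes, zero at the start; "ft_torque": the same for the moment, N m; "finger_gap": opening from 0.0 (shut) to 1.0 (fully open); "grasp_force": force on a finger pad.
Only numpy, scipy, OpenCV 4.12 (cv2) and the standard library are available. Lean on these libraries where they do the work, as an engineer would, in place of code of your own. Each camera call takes 0.05 s, during which the arm holds its last target. There are 200 camera calls.

### The job

Take the spent filter cassette out of the bench dust extractor: crank the handwheel anticlockwise until it comes to its stop so that the yellow retaining bars are drawn right back, then lift the cover flap until it stands open, upright or beyond, and draw the cassette straight up by its orange tab. Carry it to the long white catch tray and finish while still holding it there, upright and still, over the middle of the tray and lengthwise along it so that loose dust falls inside, with its foot roughly 4 to 15 cm above the tray; leave the clamp and the flap open and do not disturb the other things on the bench.

Things in the scene. Friction and masses are not known exactly. Their poses are not given: they have to be found in the camera images.
- extractor: bench dust extractor, a fixed white box 240 mm deep (x), 280 mm wide (y), its flat aluminium deck 100 mm above the bench; origin at the centre of its underside, x to its rear, y to its left, z up. On the deck: the handwheel on the left, the cover flap on the right, between them a low rack cover (22 mm high) from which two yellow retaining bars reach under the flap and over the cassette's shoulders, leaving the tab free
- crank (a joint): turn of the handwheel in rad, 0 with the bars fully over the cassette to 5.236 (300 degrees) at the open stop, growing anticlockwise seen from above. It draws the bars 6.2 mm per rad; they are clear of the cassette from 3.2 on. It stays where left; turning takes about 2 N at the handle. At the open stop the handle stands beside the green dot, at 0 beside the red dot
- wheel_axis (a point): point on the handwheel's upright axis at the height of the middle of its handle, 165 mm above the bench. The wheel is 100 mm across, its rim's top at 138 mm
- crank_handle (a point): middle of the handwheel's upright black handle, 44 mm from the axis; the handle is a round grip 17 mm thick and 46 mm high (142 to 188 mm above the bench) that revolves freely on its pin, so a gripper can keep its heading while it goes round
- flap (a joint): opening of the cover flap in rad: 0 shut, 1.57 upright, stop at 1.95. A friction hinge holds it at any angle; lifting takes about 2 N at the handle
- flap_handle (a point): middle of the flap's black bow handle: a round bar 10 mm thick, free for 55 mm along the extractor's y, 38 mm in front of the flap's front edge and 34 mm above the deck when shut; it swings with the flap on a radius of 197 mm about flap_hinge (the bar lies 196 mm in front of the hinge and 22 mm above it when shut), up and over to the rear. The flap is 158 x 100 mm, its top 52 mm above the deck
- flap_hinge (a point): middle of the flap's hinge line, which runs along the extractor's y at the rear of the flap, 112 mm above the bench; a point here does not move with the flap. Opened, the flap stands up to 210 mm above the deck behind the cassette, whose frame ends 45 mm in front of the hinge line, so the lifted cassette goes off sideways, to the extractor's right (-y)
- cassette_tab (a point): grasp point on the filter cassette's orange pull tab, 98 mm above the cassette's foot. The tab is 50 mm along the cassette's x, 12 mm thick along its y and 34 mm high; its top lies 12 mm above this point and the shoulders of the frame 22 mm below it. In the extractor this point is 128 mm above the bench, hidden under the flap, 95 mm in front of the hinge line, and the cassette's x lies along the extractor's x
- cassette_foot (a point): centre of the underside of the cassette (z up); its grey frame with tan pleats is 100 mm along x, 24 mm along y, 76 mm high, 0.22 kg more or less. It stands 70 mm deep in its well with 2 mm clearance on each side
- cassette: the cassette, same origin and axes as cassette_foot
- tray: long white open catch tray, fixed, 180 mm along its x, 100 mm along its y, 22 mm high; origin at the centre of its underside
- spare_cassette: fresh filter cassette with white pleats lying flat on the bench, a bystander; 100 x 24 x 110 mm; origin under its middle
- amber_bottle: amber bottle with white cap, bystander, 61 mm across, 122 mm high; origin at its foot
- dropper_1: small brown dropper bottle, bystander, 33 mm across, 102 mm high; origin at its foot
- dropper_2: the other small brown dropper bottle, bystander, same size; origin at its foot
- wash_bottle: white squeeze wash bottle, bystander, 59 x 77 x 157 mm; origin at its foot
- dust_blower: dark red rubber bulb blower with white nozzle standing up, bystander, 62 mm across, 172 mm high; origin at its foot
- foam_block: grey foam block, bystander, 45 x 70 x 31 mm; origin at its foot

How it is judged:
By the outcome, as a careful person would: the job done as asked, in the order asked, and still so for the second after the job is handed in, while the arm keeps its last pose, push and grip.
It also fails if it takes over 72 s, if anything falls off the work surface, if the arm or the gripper's body presses on something with over 40 N, if the wrist force passes 120 N, or if a joint passes its speed limit or range.

## Working session

There is one attempt and no reset: what is moved stays moved. The work goes in short steps, Python scripts to look and compute and a tool call to move; the robot and the scene stay as the last step left them, time stands still between calls to the robot, and variables do not carry over. Pictures are saved under pics/ and viewed, at most 10 in all, crops included, and the job is handed in when it is done.

Besides the shell and the picture viewer there is one more tool, called after "Emit:" as name([rows], argument=value, ...), one row to a line, values as JSON. step_arm: Moves the arm, as the interface text tells. Its arguments: {"type":"object","properties":{"rows":{"type":"array","items":{"type":"array","items":{"type":"number"}}},"force":{"type":"number"}},"required":["rows"]}

```bash
ls; mkdir -p pics
python3 - <<'E'
from plant import ctrl
import cv2
print(ctrl.get_state())
for n in("side","top"):
    f=ctrl.grab_frame(n); cv2.imwrite(f"pics/{n}0.png",f["frame"][:,:,::-1])
    print(n,f["mtx"],f["dist_coeffs"],f["rvec"],f["tvec"])
E
```

```text
pics
{'time': 0.0, 'qpos': array([ 1.48762533e+00,  3.85601215e-01,  6.62838773e-03, -4.79567817e-04,
       -1.19403116e+00, -2.58604001e-01]), 'dq': array([-0.00031019, -0.00071103, -0.00043467,  0.00073372, -0.0003905 ,
        0.000324  ]), 'effort': array([-1.41984223e-03, -3.90662420e+01,  1.87404513e+01,  4.21978489e+00,
        1.09294587e-02, -1.96181131e-04]), 'eef_pos': array([0.2092448 , 0.58823684, 0.19973661]), 'orientation': array([ 1.11911141e-03,  9.85418557e-01, -1.70144055e-01, -1.25310929e-04]), 'contact_force': array([ 0.88687103,  0.5189805 , -0.43453798]), 'ft_torque': array([0.021816  , 0.02353206, 0.00524521]), 'grasp_force': 0.0, 'finger_gap': 0.9989612773790383}
side [[495.62946933   0.         278.12119807]
 [  0.         495.62946933 206.14709498]
 [  0.           0.           1.        ]] [-0.12317216  0.          0.          0.          0.        ] [ 1.98444673  0.47014189 -0.32427714] [-0.60232655  0.04937044  1.82988623]
top [[450.72730991   0.         279.48110295]
 [  0.         450.72730991 213.05376284]
 [  0.           0.           1.        ]] [-0.1426748  0.         0.         0.         0.       ] [ 2.1626407  -2.14377753  0.10494606] [0.12719455 0.63397667 1.23492132]
```

View pics/side0.png

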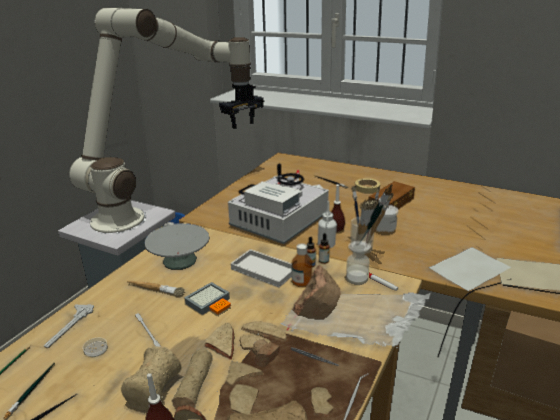

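View pics/top0.png

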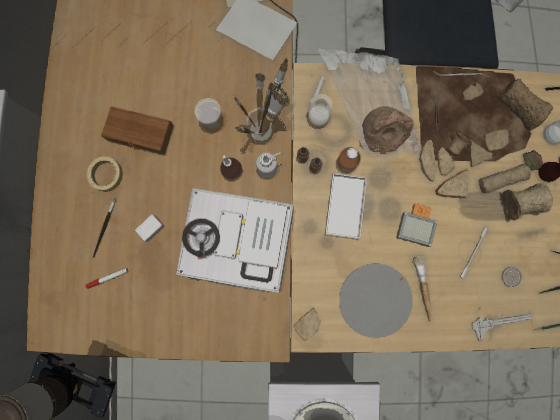

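The side view shows the extractor around (280,205), the tray at (263,268) and the arm raised at the left. The top view shows the extractor's deck at about (178–292, 190–290), wheel (201,238), flap handle (257,272), tray (346,207), and bottles at (348,160), (303,155), (315,165), (231,168) and (266,162). Next I'll zoom in on the extractor and tray.

```bash
cat > h.py <<'E'
import cv2,numpy as np
from plant import ctrl
def cal(f): return np.array(f["mtx"]),np.array(f["dist_coeffs"]),np.array(f["rvec"]),np.array(f["tvec"])
def ray(f,uv):
    K,d,r,t=cal(f);R=cv2.Rodrigues(r)[0]
    p=cv2.undistortPoints(np.array([[uv]],float),K,d)[0,0]
    return -R.T@t, R.T@np.array([p[0],p[1],1.])
def onz(f,uv,z):
    c,v=ray(f,uv);return c+v*(z-c[2])/v[2]
def proj(f,P):
    K,d,r,t=cal(f);return cv2.projectPoints(np.array(P,float).reshape(-1,3),r,t,K,d)[0].reshape(-1,2)
def crop(f,x0,y0,x1,y1,s,name):
    cv2.imwrite("pics/"+name,cv2.resize(f["frame"][y0:y1,x0:x1,::-1],None,fx=s,fy=s,interpolation=cv2.INTER_CUBIC))
E
python3 - <<'E'
from h import *
f=ctrl.grab_frame("top"); crop(f,170,180,303,300,5,"ext1.png")
g=f["frame"].astype(int)
hsv=cv2.cvtColor(f["frame"],cv2.COLOR_RGB2HSV)
# white-ish regions
m=((hsv[:,:,1]<40)&(hsv[:,:,2]>150)).astype(np.uint8)
m[:, :170]=0
n,l,s,c=cv2.connectedComponentsWithStats(m)
for i in range(1,n):
    if s[i,4]>700:
        cs=max(cv2.findContours((l==i).astype(np.uint8),0,1)[0],key=len)
        b=cv2.minAreaRect(cs);print(s[i],b,cv2.boxPoints(b).round(1).tolist())
        for z in(.022,.1):print(z,[onz(f,p,z)[:2].round(4).tolist() for p in cv2.boxPoints(b)])
E
```

```text
[ 217    0   79   60 2738] ((256.12615966796875, 25.837158203125), (66.98352813720703, 44.42992401123047), 28.300756454467773) [[216.10000610351562, 29.5], [237.1999969482422, -9.600000381469727], [296.1000061035156, 22.200000762939453], [275.1000061035156, 61.29999923706055]]
0.022 [[1.206, 0.3352], [1.3443, 0.2742], [1.2296, 0.0873], [1.0974, 0.1509]]
0.1 [[1.1622, 0.3214], [1.292, 0.2641], [1.1843, 0.0886], [1.0601, 0.1483]]
[ 326  175   41   64 1934] ((345.9274597167969, 205.55575561523438), (34.317996978759766, 61.91035461425781), 7.4314093589782715) [[324.8999938964844, 234.0], [332.8999938964844, 172.60000610351562], [366.8999938964844, 177.10000610351562], [358.8999938964844, 238.5]]
0.022 [[0.5756, 0.0033], [0.7535, -0.0204], [0.7415, -0.1191], [0.5636, -0.0938]]
0.1 [[0.5702, 0.0097], [0.7372, -0.0125], [0.7259, -0.1052], [0.5589, -0.0815]]
[ 176  188  117  105 7252] ((234.5072021484375, 239.23141479492188), (103.7479019165039, 89.34672546386719), 9.904183387756348) [[175.6999969482422, 274.29998779296875], [191.10000610351562, 186.3000030517578], [293.29998779296875, 204.10000610351562], [277.8999938964844, 292.20001220703125]]
0.022 [[0.4563, 0.4276], [0.711, 0.3908], [0.6607, 0.0937], [0.4105, 0.1352]]
0.1 [[0.4581, 0.4082], [0.6973, 0.3736], [0.65, 0.0946], [0.4151, 0.1336]]
[ 269  384  111   36 3295] ((324.0, 401.5), (35.0, 110.0), 90.0) [[269.0, 384.0], [379.0, 384.0], [379.0, 419.0], [269.0, 419.0]]
0.022 [[0.1531, 0.1577], [0.1539, -0.151], [0.0541, -0.1524], [0.0538, 0.1567]]
0.1 [[0.1734, 0.1547], [0.1742, -0.1352], [0.0804, -0.1365], [0.0801, 0.1538]]
```

View pics/ext1.png

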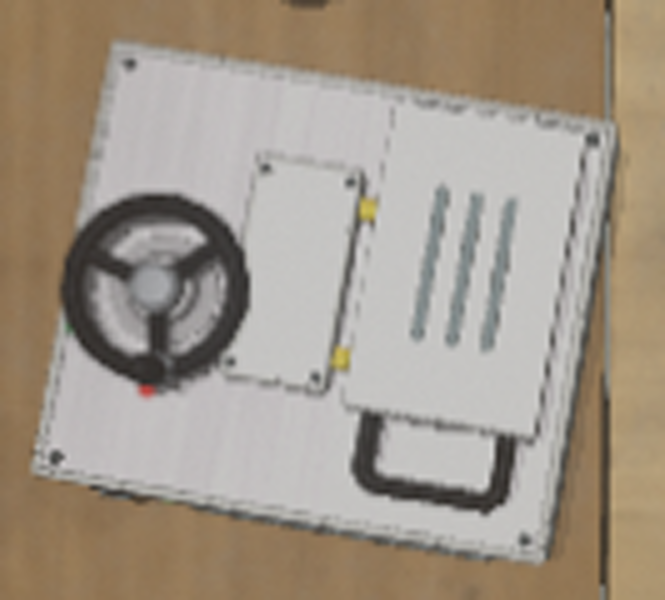

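The crop shows the deck corners at crop pixels (113,42), (617,122), (543,562) and (33,472). It also shows the wheel hub (155,287), the handle near the red dot (147,390), the green dot (68,328), and the flap bow bar running from (365,488) to (495,505). Now I'll fit these.

Run:
```python
from h import *
f=ctrl.grab_frame("top"); fs=ctrl.grab_frame("side")
px=lambda u,v:((u+.5)/5-.5+170,(v+.5)/5-.5+180)
P=[onz(f,px(*c),.1) for c in((113,42),(617,122),(543,562),(33,472))]
C=np.mean(P,0);print("deck",np.round(P,4),C)
M=np.array([[.12,.14],[.12,-.14],[-.12,-.14],[-.12,.14]]);D=np.array(P)[:,:2]-C[:2]
yaw=np.arctan2((M[:,0]*D[:,1]-M[:,1]*D[:,0]).sum(),(M*D).sum());print("yaw",np.degrees(yaw))
R=np.array([[np.cos(yaw),-np.sin(yaw)],[np.sin(yaw),np.cos(yaw)]])
loc=lambda p:((p[:2]-C[:2])@R).round(4)
gray=f["frame"].max(2)[180:300,170:303]
# wheel rim: dark pixels
m=(gray<75).astype(np.uint8);n,l,s,c=cv2.connectedComponentsWithStats(m)
for i in range(1,n):
    if s[i,4]>60:
        cs=max(cv2.findContours((l==i).astype(np.uint8),0,1)[0],key=len)
        e=cv2.fitEllipse(cs);b=cv2.minAreaRect(cs);print(s[i],e,b)
for n_,u,z in(("hub",(155,287),.13),("rimc",(155,289),.132),("handletop",(152,366),.188),("red",(147,390),.1),("green",(68,328),.1),
  ("barL",(368,487),.134),("barR",(490,505),.134),("barmid",(432,497),.134),("flapFL",(345,405),.152),("flapFR",(534,440),.152),("flapBL",(393,103),.152),("flapBR",(585,133),.152)):
    p=onz(f,px(*u),z);print(n_,p.round(4),loc(p))
t=[onz(f,p,.022) for p in((324.9,234),(332.9,172.6),(366.9,177.1),(358.9,238.5))];print("tray",np.mean(t,0))
# bystanders at image top
for u in((348,160),(303,155),(315,165),(266,162),(231,168)):print(u,onz(f,u,.11)[:2].round(3))
crop(fs,220,150,340,290,4.5,"side1.png")
```

```text
deck [[0.6926 0.3704 0.1   ]
 [0.6504 0.0954 0.1   ]
 [0.4155 0.1329 0.1   ]
 [0.459  0.4069 0.1   ]] [0.55438234 0.25141474 0.1       ]
yaw -8.910476106318681
[ 12  39  38  38 493] ((30.582111358642578, 57.097251892089844), (35.91086196899414, 36.40607452392578), 19.379911422729492) ((30.5000057220459, 57.0), (36.06244659423828, 36.06244659423828), 45.0)
[ 71  83  32  19 166] ((86.57102966308594, 91.01593017578125), (17.94620704650879, 31.63039779663086), 100.05841827392578) ((86.35336303710938, 92.41653442382812), (30.768651962280273, 15.009099006652832), 9.090276718139648)
hub [0.5573 0.3373 0.13  ] [-0.0104  0.0853]
rimc [0.5562 0.3369 0.132 ] [-0.0115  0.0847]
handletop [0.5145 0.3264 0.188 ] [-0.0511  0.0679]
red [0.5038 0.346  0.1   ] [-0.0646  0.0856]
green [0.5365 0.39   0.1   ] [-0.0392  0.1341]
barL [0.4549 0.2229 0.134 ] [-0.0939 -0.0436]
barR [0.4464 0.1598 0.134 ] [-0.0925 -0.1072]
barmid [0.4502 0.1898 0.134 ] [-0.0934 -0.077 ]
flapFL [0.4968 0.2336 0.152 ] [-0.0541 -0.0265]
flapFR [0.4801 0.137  0.152 ] [-0.0557 -0.1245]
flapBL [0.6524 0.2117 0.152 ] [ 0.103 -0.024]
flapBR [0.6375 0.1124 0.152 ] [ 0.1036 -0.1244]
tray [ 0.65857565 -0.057438    0.022     ]
(348, 160) [ 0.77  -0.053]
(303, 155) [0.783 0.069]
(315, 165) [0.756 0.037]
(266, 162) [0.763 0.169]
(231, 168) [0.746 0.264]
```

View pics/side1.png

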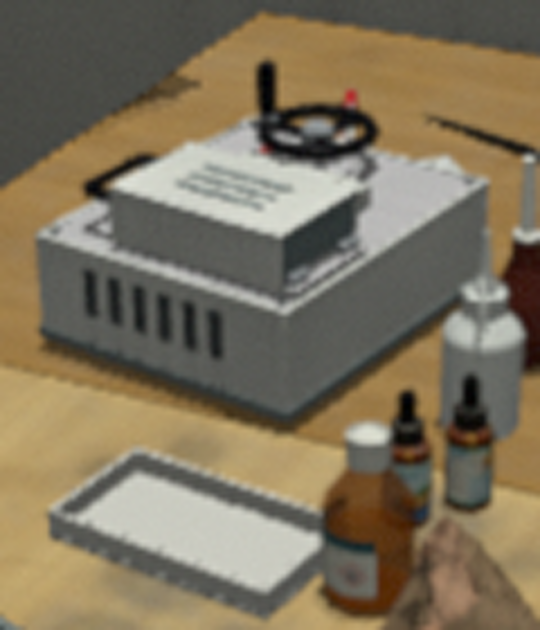

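The side crop shows the handle standing from crop (266,62) down to (268,120), with the wheel rim centred near (320,130), and the flap shut with its bow handle at (115,178). Next I'll check a predicted handle position against both views.

```bash
cat >> h.py <<'E'
C0=np.array([.5544,.2514]);YAW=np.radians(-8.9)
def w(x,y,z=None):
    p=C0+np.array([np.cos(YAW)*x-np.sin(YAW)*y,np.sin(YAW)*x+np.cos(YAW)*y]);return np.array([*p,z]) if z is not None else p
from scipy.spatial.transform import Rotation as Ro
def tool(yawdeg): # tool down, tool-x heading yawdeg
    return Ro.from_matrix(np.column_stack([[np.cos(a:=np.radians(yawdeg)),np.sin(a),0],[np.sin(a),-np.cos(a),0],[0,0,-1]]))
def rel(targets):
    """targets: list of (tcp xyz, yawdeg) -> shift, rotvec in tool axes"""
    s=ctrl.get_state();q=s["orientation"];R=Ro.from_quat([q[1],q[2],q[3],q[0]])
    for p,yw in targets:
        d=R.inv().apply(np.array(p)-s["eef_pos"]);r=(R.inv()*tool(yw)).as_rotvec(degrees=True)
        print(d.round(4).tolist(),r.round(2).tolist())
E
python3 - <<'E'
from h import *
f=ctrl.grab_frame("top"); fs=ctrl.grab_frame("side")
t=lambda p:((p[0]-170+.5)*5-.5,(p[1]-180+.5)*5-.5); s=lambda p:((p[0]-220+.5)*4.5-.5,(p[1]-150+.5)*4.5-.5)
print("rim centre local",*[(((onz(f,(200.58,237.1),z)[:2]-C0)@np.array([[np.cos(YAW),-np.sin(YAW)],[np.sin(YAW),np.cos(YAW)]])).round(4)) for z in(.127,.132,.138)])
for n,p in(("axis",w(-.012,.085,.132)),("htop",w(-.056,.085,.188)),("hbot",w(-.056,.085,.142)),("rimR",w(-.012,.035,.132)),("hmid",w(-.056,.085,.165)),("bar",w(-.093,-.075,.134))):
    print(n,p.round(4),np.round(t(proj(f,p)[0])),np.round(s(proj(fs,p)[0])))
rel([(w(-.056,.085,.23),-8.9),(w(-.056,.085,.146),-8.9)])
print(np.array(ctrl.get_state()["eef_pos"]))
E
```

```text
rim centre local [-0.0106  0.0859] [-0.0107  0.0849] [-0.0109  0.0837]
axis [0.5557 0.3372 0.132 ] [154. 290.] [317. 130.]
htop [0.5122 0.344  0.188 ] [117. 370.] [271.  54.]
hbot [0.5122 0.344  0.142 ] [135. 372.] [273. 107.]
rimR [0.548  0.2878 0.132 ] [247. 306.] [280. 150.]
hmid [0.5122 0.344  0.165 ] [126. 371.] [272.  81.]
bar [0.4509 0.1917 0.134 ] [428. 495.] [113. 172.]
[0.3673, 0.129, -0.0293] [0.02, 0.0, -10.69]
[0.3673, 0.129, 0.0547] [0.02, 0.0, -10.69]
[0.20942828 0.58873001 0.20061879]
```

Run:
```python
from h import *
f=ctrl.grab_frame("top"); fs=ctrl.grab_frame("side")
a=cv2.resize(f["frame"][210:270,178:233,::-1],None,fx=7,fy=7,interpolation=cv2.INTER_CUBIC)
b=cv2.resize(fs["frame"][155:215,265:310,::-1],None,fx=7,fy=7,interpolation=cv2.INTER_CUBIC)
o=np.hstack([a,b]).astype(float)/255;cv2.imwrite("pics/wheel.png",(o**.55*255).astype(np.uint8));print(o.shape)
for th in np.radians([0,10,20,30]):
    for z in(.142,.188):
        p=w(-.0115-.044*np.cos(th),.085-.044*np.sin(th),z);u=proj(f,p)[0];v=proj(fs,p)[0]
        print(np.degrees(th).round(),z,((u-[178,210]+.5)*7).round(),((v-[265,155]+.5)*7+[385,0]).round())
```

```text
(420, 700, 3)
0.0 0.142 [135. 311.] [495. 132.]
0.0 0.188 [109. 307.] [494.  50.]
10.0 0.142 [155. 312.] [488. 137.]
10.0 0.188 [130. 309.] [486.  55.]
20.0 0.142 [175. 310.] [483. 142.]
20.0 0.188 [151. 307.] [481.  60.]
30.0 0.142 [195. 305.] [480. 148.]
30.0 0.188 [172. 301.] [478.  65.]
```

View pics/wheel.png

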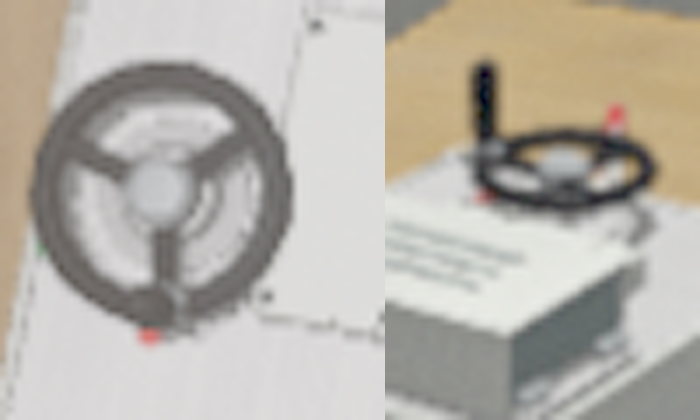

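The wheel crop shows the handle's top at (153,303) in the top view and (485,63) in the side view. That puts the handle at a crank of about 0.35 rad, local (-0.052, 0.070). I'll go above it now.

Emit:
step_arm([
  [0.05, 0.02, -0.03, 0, 0, -5, 0.05],
  [0.1, 0.04, -0.03, 0, 0, -10.7, 0.05],
  [0.15, 0.06, -0.03, 0, 0, -10.7, 0.05],
  [0.2, 0.08, -0.03, 0, 0, -10.7, 0.05],
  [0.25, 0.1, -0.03, 0, 0, -10.7, 0.05],
  [0.3, 0.115, -0.03, 0, 0, -10.7, 0.05],
  [0.34, 0.13, -0.03, 0, 0, -10.7, 0.05],
  [0.365, 0.14, -0.03, 0, 0, -10.7, 0.05],
  [0.374, 0.143, -0.03, 0, 0, -10.7, 0.05],
  [0.374, 0.143, -0.03, 0, 0, -10.7, 0.05],
  [0.374, 0.143, -0.03, 0, 0, -10.7, 0.05],
], force=12)

```text
time: 1.82
eef_pos: [0.5132, 0.3295, 0.2309]
orientation: [-0.0, 0.997, -0.077, -0.0]
contact_force: [0.1, -0.2, 0.3]
finger_gap: 0.525
grasp_force: 0.0
```

Run:
```python
from h import *
f=ctrl.grab_frame("top"); fs=ctrl.grab_frame("side")
a=cv2.resize(f["frame"][190:290,150:250,::-1],None,fx=4,fy=4,interpolation=cv2.INTER_CUBIC)
b=cv2.resize(fs["frame"][115:215,240:340,::-1],None,fx=4,fy=4,interpolation=cv2.INTER_CUBIC)
o=np.hstack([a,b]).astype(float)/255;cv2.imwrite("pics/w2.png",(o**.55*255).astype(np.uint8))
s=ctrl.get_state();print(s["eef_pos"],s["contact_force"],s["finger_gap"])
rel([(w(-.052,.07,.146),-8.9)])
```

```text
[0.51319187 0.32954927 0.23097906] [0.49215751 0.0506429  0.8558509 ] 0.5259411656916545
[0.0008, 0.0008, 0.085] [-0.01, 0.0, 0.1]
```

View pics/w2.png

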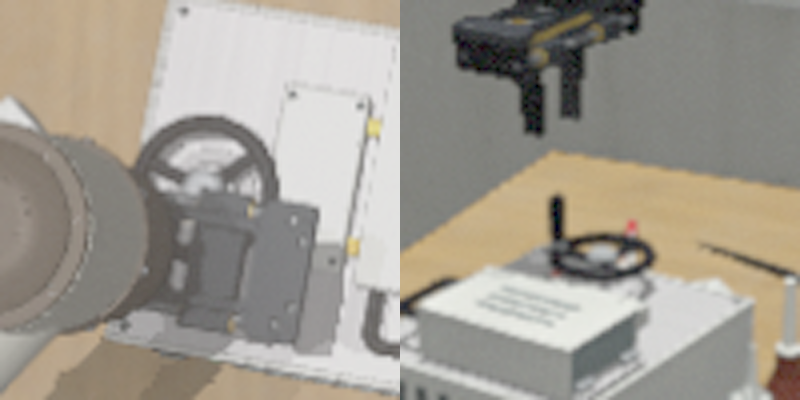

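Both fingers hang on either side of the handle's column: in the side view the tips are at (533,130) and (570,115), above the handle at (557,200). I'll descend and grip.

Emit:
step_arm([
  [0, 0, 0.04, 0, 0, 0, 0.05],
  [0, 0, 0.065, 0, 0, 0, 0.05],
  [0.0005, 0, 0.083, 0, 0, 0, 0.05],
  [0.0005, 0, 0.083, 0, 0, 0, 0.05],
  [0.0005, 0, 0.083, 0, 0, 0, -1],
  [0.0005, 0, 0.083, 0, 0, 0, -1],
  [0.0005, 0, 0.083, 0, 0, 0, -1],
  [0.0005, 0, 0.083, 0, 0, 0, -1],
  [0.0005, 0, 0.083, 0, 0, 0, -1],
], force=12)

```text
time: 3.05
eef_pos: [0.5151, 0.3295, 0.1487]
orientation: [-0.001, 0.997, -0.077, 0.001]
contact_force: [1.1, 0.8, 1.9]
finger_gap: 0.18
grasp_force: 12.0
```

Run:
```python
from h import *
s=ctrl.get_state();print(s["eef_pos"],s["contact_force"],s["finger_gap"],s["grasp_force"])
# rows for circle: local offsets from th0; tool x=ext x, tool y=-ext y
th0=np.radians(20)
for d in range(10,291,10):
    t=th0+np.radians(d);print(d,round(.044*(np.cos(th0)-np.cos(t)),4),round(.044*(np.sin(t)-np.sin(th0)),4))
```

```text
[0.51511435 0.32948313 0.14871793] [1.05210783 0.80425768 1.93385184] 0.17976302428851473 12.000287820410449
10 0.0032 0.007
20 0.0076 0.0132
30 0.0131 0.0187
40 0.0193 0.0231
50 0.0263 0.0263
60 0.0337 0.0283
70 0.0413 0.029
80 0.049 0.0283
90 0.0564 0.0263
100 0.0633 0.0231
110 0.0696 0.0187
120 0.0751 0.0132
130 0.0795 0.007
140 0.0827 0.0
150 0.0847 -0.0074
160 0.0853 -0.015
170 0.0847 -0.0227
180 0.0827 -0.0301
190 0.0795 -0.037
200 0.0751 -0.0433
210 0.0696 -0.0488
220 0.0633 -0.0532
230 0.0564 -0.0564
240 0.049 -0.0584
250 0.0413 -0.059
260 0.0337 -0.0584
270 0.0263 -0.0564
280 0.0193 -0.0532
290 0.0131 -0.0488
```

Emit:
step_arm([
  [0.0015, 0.0035, 0, 0, 0, 0, -1],
  [0.0032, 0.007, 0, 0, 0, 0, -1],
  [0.0076, 0.0132, 0, 0, 0, 0, -1],
  [0.0131, 0.0187, 0, 0, 0, 0, -1],
  [0.0193, 0.0231, 0, 0, 0, 0, -1],
  [0.0193, 0.0231, 0, 0, 0, 0, -1],
])

```text
time: 3.8
eef_pos: [0.531, 0.302, 0.1486]
orientation: [-0.0, 0.997, -0.078, 0.001]
contact_force: [0.7, 1.2, 5.2]
finger_gap: 0.182
grasp_force: 12.0
```

```bash
cat >> h.py <<'E'
def loc(p):
    d=np.array(p)[:2]-C0;c,s=np.cos(YAW),np.sin(YAW);return np.array([c*d[0]+s*d[1],-s*d[0]+c*d[1]])
def st():
    s=ctrl.get_state();print(s["time"],s["eef_pos"].round(4),"loc",loc(s["eef_pos"]).round(4),"Floc",loc(s["contact_force"][:2]+C0).round(1),s["contact_force"].round(1),s["finger_gap"].round(3),round(s["grasp_force"],1));return s
E
python3 - <<'E'
from h import *
s=st();d=loc(s["eef_pos"])-[-.0115,.085];print(np.hypot(*d),np.degrees(np.arctan2(-d[1],-d[0])))
E
```

```text
Traceback (most recent call last):
  File "h.py", line 29, in st
    s=ctrl.get_state();print(s["time"],s["eef_pos"].round(4),"loc",loc(s["eef_pos"]).round(4),"Floc",loc(s["contact_force"][:2]+C0).round(1),s["contact_force"].round(1),s["finger_gap"].round(3),round(s["grasp_force"],1));return s
                                                                                                                                                                         ^^^^^^^^^^^^^^^^^^^^^
AttributeError: 'float' object has no attribute 'round'
```

Emit:
step_arm([
  [0.007, 0.0032, 0, 0, 0, 0, -1],
  [0.0144, 0.0052, 0, 0, 0, 0, -1],
  [0.022, 0.0059, 0, 0, 0, 0, -1],
  [0.0297, 0.0052, 0, 0, 0, 0, -1],
  [0.0371, 0.0032, 0, 0, 0, 0, -1],
  [0.044, 0, 0, 0, 0, 0, -1],
  [0.0503, -0.0044, 0, 0, 0, 0, -1],
  [0.0558, -0.0099, 0, 0, 0, 0, -1],
  [0.0602, -0.0161, 0, 0, 0, 0, -1],
  [0.0634, -0.0231, 0, 0, 0, 0, -1],
  [0.0634, -0.0231, 0, 0, 0, 0, -1],
])

```text
time: 5.18
eef_pos: [0.5966, 0.3142, 0.1486]
orientation: [0.001, 0.997, -0.078, 0.0]
contact_force: [0.7, -1.0, 5.8]
finger_gap: 0.184
grasp_force: 12.0
```

```bash
sed -i 's/s\["finger_gap"\].round(3)/round(float(s["finger_gap"]),3)/' h.py
python3 - <<'E'
from h import *
s=st();d=loc(s["eef_pos"])-[-.0115,.085];print(np.hypot(*d),np.degrees(np.arctan2(-d[1],-d[0])))
E
```

```text
5.175 [0.5966 0.3142 0.1486] loc [0.032  0.0686] Floc [ 0.9 -0.8] [ 0.7 -1.   5.8] 0.184 12.0
0.04646342675880396 159.34801448864567
```

Emit:
step_arm([
  [0.002, -0.0074, 0, 0, 0, 0, -1],
  [0.0026, -0.015, 0, 0, 0, 0, -1],
  [0.002, -0.0227, 0, 0, 0, 0, -1],
  [0, -0.0301, 0, 0, 0, 0, -1],
  [-0.0032, -0.037, 0, 0, 0, 0, -1],
  [-0.0076, -0.0433, 0, 0, 0, 0, -1],
  [-0.0131, -0.0488, 0, 0, 0, 0, -1],
  [-0.0194, -0.0532, 0, 0, 0, 0, -1],
  [-0.0263, -0.0564, 0, 0, 0, 0, -1],
  [-0.0337, -0.0584, 0, 0, 0, 0, -1],
  [-0.0414, -0.059, 0, 0, 0, 0, -1],
  [-0.0414, -0.059, 0, 0, 0, 0, -1],
])

```text
time: 6.68
eef_pos: [0.5643, 0.38, 0.1486]
orientation: [0.0, 0.997, -0.077, 0.0]
contact_force: [-0.3, 0.9, 6.9]
finger_gap: 0.181
grasp_force: 12.0
```

Run:
```python
from h import *
s=st();d=loc(s["eef_pos"])-[-.0115,.085];print(np.hypot(*d),np.degrees(np.arctan2(-d[1],-d[0])))
```

```text
6.675 [0.5643 0.38   0.1486] loc [-0.0101  0.1286] Floc [-0.5  0.8] [-0.3  0.9  6.9] 0.181 12.0
0.04363301126149295 -91.82416726129091
```

Emit:
step_arm([
  [-0.0076, 0.0006, 0, 0, 0, 0, -1],
  [-0.015, 0.0026, 0, 0, 0, 0, -1],
  [-0.0185, 0.0041, 0, 0, 0, 0, -1],
  [-0.021, 0.0053, 0, 0, 0, 0, -1],
  [-0.021, 0.0053, 0, 0, 0, 0, -1],
])

```text
time: 7.3
eef_pos: [0.5432, 0.3777, 0.1486]
orientation: [0.0, 0.997, -0.078, 0.0]
contact_force: [1.6, -0.8, 6.2]
finger_gap: 0.184
grasp_force: 12.0
```

Emit:
step_arm([
  [-0.0018, 0.001, 0, 0, 0, 0, -1],
  [-0.0018, 0.001, 0, 0, 0, 0, -1],
])

```text
time: 7.55
eef_pos: [0.5425, 0.3775, 0.1487]
orientation: [-0.0, 0.997, -0.078, 0.002]
contact_force: [5.1, -0.6, 4.7]
finger_gap: 0.181
grasp_force: 12.0
```

Emit:
step_arm([
  [-0.0018, 0.001, 0, 0, 0, 0, -1],
  [-0.0018, 0.001, 0, 0, 0, 0, -1],
])

```text
time: 7.8
eef_pos: [0.5424, 0.3775, 0.1487]
orientation: [-0.002, 0.997, -0.078, 0.003]
contact_force: [10.6, 0.1, 1.3]
finger_gap: 0.182
grasp_force: 12.0
```

The crank is at its open stop: force rises with no movement, at about 298°. I'll release and lift.

Emit:
step_arm([
  [0.003, -0.0015, 0, 0, 0, 0, -1],
  [0.003, -0.0015, 0, 0, 0, 0, 0],
  [0.003, -0.0015, 0, 0, 0, 0, 0],
  [0.003, -0.0015, 0, 0, 0, 0, 0],
  [0.003, -0.0015, -0.04, 0, 0, 0, 0],
  [0.003, -0.0015, -0.08, 0, 0, 0, 0],
  [0.003, -0.0015, -0.08, 0, 0, 0, 0],
])

```text
time: 8.68
eef_pos: [0.5433, 0.3793, 0.2318]
orientation: [-0.003, 0.997, -0.077, 0.002]
contact_force: [-0.5, -0.7, -0.8]
finger_gap: 0.499
grasp_force: 0.0
```

Run:
```python
from h import *
s=st();print(s["qpos"].round(3))
rel([(w(-.0934,-.0755,.2),81.1),(w(-.0934,-.0755,.2),-98.9),(w(-.0934,-.0755,.115),-98.9)])
```

```text
8.675 [0.5433 0.3793 0.2318] loc [-0.0307  0.1246] Floc [-0.4 -0.8] [-0.5 -0.7 -0.8] 0.499 0.0
[ 8.530e-01  4.280e-01  1.530e-01  1.000e-03 -1.288e+00  5.620e-01]
[-0.063, 0.2003, 0.0304] [-0.04, -0.46, -89.96]
[-0.063, 0.2003, 0.0304] [-0.46, 0.04, 90.04]
[-0.0633, 0.2007, 0.1154] [-0.46, 0.04, 90.04]
```

Emit:
step_arm([
  [-0.007, 0.02, 0, 0, 0, 10, -0.3],
  [-0.014, 0.04, 0, 0, 0, 20, -0.3],
  [-0.021, 0.065, 0, 0, 0, 30, -0.3],
  [-0.028, 0.09, 0, 0, 0, 40, -0.3],
  [-0.035, 0.115, 0, 0, 0, 50, -0.3],
  [-0.042, 0.14, 0, 0, 0, 60, -0.3],
  [-0.049, 0.16, 0, 0, 0, 70, -0.3],
  [-0.056, 0.18, 0.01, 0, 0, 80, -0.3],
  [-0.063, 0.2, 0.03, 0, 0, 90, -0.3],
  [-0.063, 0.2, 0.03, -0.4, 0, 90, -0.3],
  [-0.063, 0.2, 0.03, -0.4, 0, 90, -0.3],
  [-0.063, 0.2, 0.03, -0.4, 0, 90, -0.3],
])

```text
time: 10.18
eef_pos: [0.4495, 0.1911, 0.1982]
orientation: [-0.003, -0.651, 0.759, 0.0]
contact_force: [0.7, -0.5, 1.1]
finger_gap: 0.35
grasp_force: 0.0
```

Run:
```python
from h import *
s=st()
rel([(w(-.0934,-.0755,.2),-98.9),(w(-.0934,-.0755,.115),-98.9)])
f=ctrl.grab_frame("top"); fs=ctrl.grab_frame("side")
a=cv2.resize(f["frame"][190:290,190:290,::-1],None,fx=4,fy=4,interpolation=cv2.INTER_CUBIC)
b=cv2.resize(fs["frame"][130:230,220:320,::-1],None,fx=4,fy=4,interpolation=cv2.INTER_CUBIC)
o=np.hstack([a,b]).astype(float)/255;cv2.imwrite("pics/f1.png",(o**.55*255).astype(np.uint8))
p=w(-.0934,-.0755,.134);print((proj(fs,p)-[220,130])*4+[400,0])
```

```text
10.175 [0.4495 0.1911 0.1982] loc [-0.0943 -0.0758] Floc [ 0.8 -0.4] [ 0.7 -0.5  1.1] 0.35 0.0
[-0.0003, -0.0009, -0.0018] [0.22, -0.22, 0.09]
[-0.0006, -0.0012, 0.0832] [0.22, -0.22, 0.09]
[[498.11670928 231.25033038]]
```

View pics/f1.png

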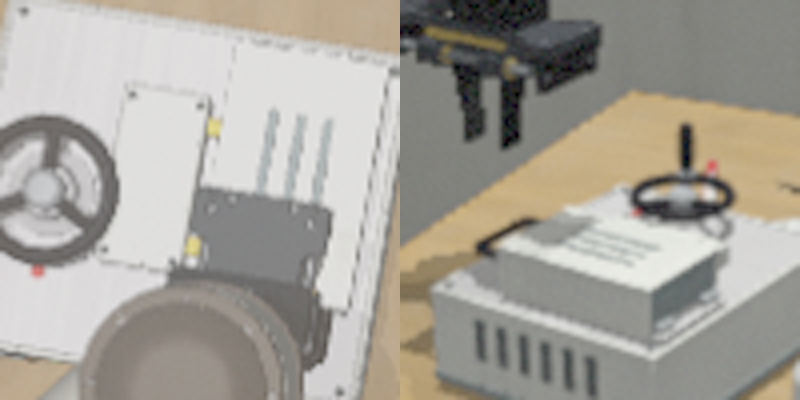

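The crank's handle now stands at the far left, by the green dot. The gripper is centred over the bow handle, with the fingertips at (475,135) and (510,145) above the bar at about (508,235). I'll descend and grip.

Emit:
step_arm([
  [0, -0.001, 0.03, 0.2, -0.2, 0, -0.3],
  [0, -0.001, 0.06, 0.2, -0.2, 0, -0.3],
  [0, -0.001, 0.0815, 0.2, -0.2, 0, -0.3],
  [0, -0.001, 0.0815, 0.2, -0.2, 0, -0.3],
  [0, -0.001, 0.0815, 0.2, -0.2, 0, -1],
  [0, -0.001, 0.0815, 0.2, -0.2, 0, -1],
  [0, -0.001, 0.0815, 0.2, -0.2, 0, -1],
  [0, -0.001, 0.0815, 0.2, -0.2, 0, -1],
], force=15)

```text
time: 11.28
eef_pos: [0.4509, 0.1905, 0.1176]
orientation: [0.001, -0.65, 0.76, -0.001]
contact_force: [0.9, -0.7, 3.8]
finger_gap: 0.03
grasp_force: 1.4
```

Run:
```python
from h import *
s=st();b=loc(s["eef_pos"])
rel([(w(*(b+[.05,0]),s["eef_pos"][2]),-98.9)])
# arc offsets from shut: tool y = -? printed above; dz up = -tool z
r=np.array([-.196,.022])
for d in range(5,106,5):
    c,sn=np.cos(np.radians(d)),np.sin(np.radians(d));q=np.array([r[0]*c+r[1]*sn,-r[0]*sn+r[1]*c])-r
    print(d,q.round(4))
```

```text
11.275 [0.4509 0.1905 0.1176] loc [-0.0928 -0.0762] Floc [ 1.  -0.5] [ 0.9 -0.7  3.8] 0.03 1.4
[0.0001, -0.05, 0.0001] [-0.13, 0.06, 0.06]
5 [0.0027 0.017 ]
10 [0.0068 0.0337]
15 [0.0124 0.05  ]
20 [0.0193 0.0657]
25 [0.0277 0.0808]
30 [0.0373 0.0951]
35 [0.0481 0.1084]
40 [0.06   0.1208]
45 [0.073  0.1321]
50 [0.0869 0.1423]
55 [0.1016 0.1512]
60 [0.1171 0.1587]
65 [0.1331 0.1649]
70 [0.1496 0.1697]
75 [0.1665 0.173 ]
80 [0.1836 0.1748]
85 [0.2008 0.1752]
90 [0.218 0.174]
95 [0.235  0.1713]
100 [0.2517 0.1672]
105 [0.268  0.1616]
```

Emit:
step_arm([
  [0, 0, 0, 0, 0, 0, -1],
  [0, 0, 0, 0, 0, 0, -1],
])

```text
time: 11.52
eef_pos: [0.451, 0.1905, 0.1175]
orientation: [0.001, -0.65, 0.76, -0.001]
contact_force: [4.3, -0.9, 5.0]
finger_gap: 0.005
grasp_force: 2.8
```

Run:
```python
from h import *
s=st()
f=ctrl.grab_frame("top"); fs=ctrl.grab_frame("side")
a=cv2.resize(f["frame"][225:300,225:300,::-1],None,fx=5.3,fy=5.3,interpolation=cv2.INTER_CUBIC)
b=cv2.resize(fs["frame"][150:225,220:295,::-1],None,fx=5.3,fy=5.3,interpolation=cv2.INTER_CUBIC)
o=np.hstack([a,b]).astype(float)/255;cv2.imwrite("pics/f2.png",(o**.45*255).astype(np.uint8));print(a.shape)
```

```text
11.525 [0.451  0.1905 0.1175] loc [-0.0927 -0.0761] Floc [ 4.4 -0.2] [ 4.3 -0.9  5. ] 0.005 2.8
(398, 398, 3)
```

View pics/f2.png

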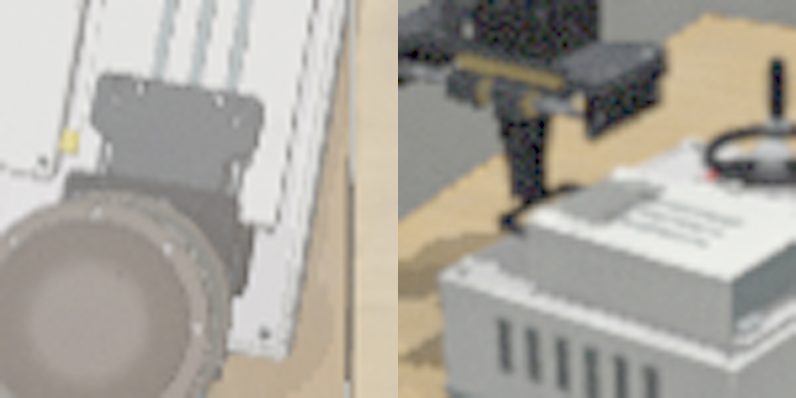

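The right panel shows the fingers shut with no bar between them: the tip is at about (525,210) and the bar crosses at (510,215)–(575,190). So I missed it. I'll triangulate the bar and check the camera residuals.

Run:
```python
from h import *
f=ctrl.grab_frame("top"); fs=ctrl.grab_frame("side")
R=cv2.Rodrigues(fs["rvec"])[0];print("sidecam",(-R.T@fs["tvec"]).round(2)); R=cv2.Rodrigues(f["rvec"])[0];print("topcam",(-R.T@f["tvec"]).round(2))
s4=lambda p:((proj(fs,p)-[220,150]+.5)*4.5).round(0).tolist()
for n,p in(("flapFL",w(-.055,-.0255,.152)),("flapFR",w(-.055,-.1255,.152)),("flapBR",w(.103,-.1255,.152)),("deckFR",w(-.12,-.14,.1)),("deckBR",w(.12,-.14,.1)),("baronR",w(-.093,-.105,.134)),("barL",w(-.093,-.045,.134))):print(n,s4(p))
# tip of fingers in f2 crop
st_=ctrl.get_state();print("tip",((proj(fs,st_["eef_pos"])-[220,150]+.5)*5.3+[398,0]).round(0))
# dark pixels of bow in side0
im=cv2.imread("pics/side0.png").max(2)[185:200,232:262]
print(im)
```

```text
sidecam [ 1.3  -1.15  0.83]
topcam [0.49 0.11 1.3 ]
flapFL [[190.0, 141.0]]
flapFR [[108.0, 184.0]]
flapBR [[279.0, 235.0]]
deckFR [[35.0, 233.0]]
deckBR [[288.0, 314.0]]
baronR [[88.0, 186.0]]
barL [[138.0, 159.0]]
tip [[532. 226.]]
[[162 160 161 164 163 162 164 164 164 162 162 159 159 159 154 122  78  65
   32  30  36  61 107 152 186 204 206 210 209 208]
 [158 155 157 158 160 162 163 160 162 162 163 162 155 140 116  68  28  27
   44  67 104 147 180 208 210 211 209 209 207 209]
 [158 156 156 153 156 155 156 157 157 159 154 142 119  72  38  26  48  91
  129 153 184 212 214 215 211 212 212 210 211 211]
 [155 157 157 157 156 155 154 155 151 136 116  70  42  27  49  88 133 170
  203 213 214 212 213 213 210 211 211 210 210 203]
 [154 155 156 156 158 159 151 135 114  72  40  25  42  92 138 173 202 216
  216 215 215 214 213 212 212 210 208 199 195 184]
 [157 155 155 155 155 151 127  76  41  16  30  69 113 163 203 220 221 219
  218 215 214 212 213 211 214 210 200 172 160 165]
 [162 162 159 159 159 147 102  36  20  20  47  99 142 174 198 210 218 219
  218 217 215 212 213 212 211 213 205 182 
[... 309 characters left out ...]
 76  86  87  87  88  87
   92  97 105 122 155 181 186 201 211 209 208 209]
 [163 164 163 164 163 166 171 173 178 178 161 142 104  90  86  90  89  90
   87  87  85  88  93 101 122 162 183 185 197 204]
 [161 163 165 167 173 180 184 183 176 185 184 165 116  91  90  91  92  90
   90  91  89  87  87  86  87  94  96 116 147 170]
 [161 167 175 182 188 190 181 186 184 184 175 142 101  92  89  91  92  90
   90  89  89  91  90  85  88  86  85  89  95  94]
 [165 180 183 187 185 187 185 184 175 157 139 107 107  96  89  91  92  91
   91  88  89  90  91  89  90  89  89  90  88  84]
 [165 181 171 169 183 185 177 158 139 113 134 143 134  97  89  89  92  92
   92  91  87  91  87  88  91  92  88  91  87  86]]
```

Emit:
step_arm([
  [0, -0.001, -0.008, 0, 0, 0, -1],
  [0, -0.003, -0.017, 0, 0, 0, -1],
  [0, -0.003, -0.017, 0, 0, 0, -1],
])

```text
time: 12.1
eef_pos: [0.4525, 0.1896, 0.1338]
orientation: [-0.0, -0.65, 0.76, 0.0]
contact_force: [0.0, -0.6, 0.0]
finger_gap: 0.003
grasp_force: 0.0
```

Run:
```python
from h import *
s=st(); fs=ctrl.grab_frame("side")
a=cv2.imread("pics/side0.png").max(2).astype(int);b=fs["frame"].max(2).astype(int)
d=np.abs(a-b)[180:215,225:300]>40
for r in d: print("".join("#" if x else "." for x in r))
```

```text
12.1 [0.4525 0.1896 0.1338] loc [-0.0911 -0.0769] Floc [ 0.1 -0.6] [ 0.  -0.6  0. ] 0.003 0.0
................########................................######.......#####.
................########.................................######......#####.
................#######.....................................#..............
................######............#........................................
..................##............###########................................
.............................################..............................
...........................##################.........................##...
.........................###################..........................##...
.......................###################.................................
.......................################....................................
.........................##############....................................
...........................#########.......................................
..............................#####........................................
..................
[... 953 characters left out ...]
................
##.........................................................................
...........................................................................
...........................................................................
...........................................................................
...........................................................................
...........................................................................
...........................................................................
.###.......................................................................
####.......................................................................
```

Run:
```python
from h import *
fs=ctrl.grab_frame("side")
p=np.array([.4495,.1911,.1982]);x=np.array([.988,-.155,0])
for d in(-.03,-.015,.015,.03): print("f1",d,((proj(fs,p+d*x)-[220,130]+.5)*4+[400,0]).round())
p=np.array([.5132,.3295,.231]);y=np.array([.155,.988,0])
for d in(-.0375,-.022,.022,.0375): print("w2",d,((proj(fs,p+d*y)-[240,115]+.5)*4+[400,0]).round())
def rows(img,r0,r1,c0,c1):
    g=img[r0:r1,c0:c1]
    for i,r in enumerate(g):print(r0+i,"".join("#" if v<70 else ("+" if v<120 else ".") for v in r))
b=fs["frame"].max(2);rows(b,160,198,225,275)
s=ctrl.get_state();print(proj(fs,s["eef_pos"]),proj(fs,s["eef_pos"]+[0,0,.05]))
```

```text
f1 -0.03 [[469. 158.]]
f1 -0.015 [[482. 161.]]
f1 0.015 [[509. 169.]]
f1 0.03 [[522. 172.]]
w2 -0.0375 [[529. 161.]]
w2 -0.022 [[539. 156.]]
w2 0.022 [[569. 142.]]
w2 0.0375 [[579. 137.]]
160 #############################################+....
161 #############################################.....
162 +++##########################################.....
163 +++##########################################.....
164 +++##########################################+....
165 +++++########################################.....
166 +++++++++##+##############+################++.....
167 ++++++++++++#############################++.......
168 ++++++++++++#############++##+#########++.........
169 +++++++++++++############+++..#######++...........
170 +++++++++++++############++...#####++.............
171 +++++++++++++###########++....###++...............
172 +++++++++++++###########......+++.................
173 ++++++++++++++#########+..........................
174 ++++++++++++++#########+..........................
175 ++++++++++++++#########+..........................
176 ++++++++++++++#########+....
[... 537 characters left out ...]
......+#######+++++++++++++++......
187 ++..................+####+++++++++++++++++++......
188 .................+#####++++++++++++++++++.........
189 ...............+####+.....+++++++++++++...........
190 ..............+####+........++++++++++............
191 .............+####+............+++++..............
192 .............+#####++.............................
193 ..............######++++..........................
194 .......+++++++++###+++++++++......................
195 ...++++++++++++++++++++++++++++...................
196 +++++++++++++++++++++++++++++++++++...............
197 ++++++++++++++++++++++++++++++++++++++............
[[244.63962329 188.34030139]] [[243.90280203 175.09766942]]
```

The image rows show the real fingertips ending at row 183.7, where the reported TCP would be at 188.3. So the tips sit about 18 mm higher than reported, which explains closing just over the bar's top. I'll retry lower, watching the force.

Emit:
step_arm([
  [0, 0.002, -0.015, 0, 0, 0, -0.3],
  [0, 0.002, -0.015, 0, 0, 0, -0.3],
  [0, 0.002, -0.015, 0, 0, 0, -0.3],
  [0, 0.002, 0.01, 0, 0, 0, -0.3],
  [0, 0.002, 0.023, 0, 0, 0, -0.3],
  [0, 0.002, 0.027, 0, 0, 0, -0.3],
  [0, 0.002, 0.027, 0, 0, 0, -0.3],
])

```text
time: 13.08
eef_pos: [0.4507, 0.1897, 0.1064]
orientation: [-0.001, -0.65, 0.76, -0.0]
contact_force: [-0.3, -0.6, 0.5]
finger_gap: 0.349
grasp_force: 0.0
```

Emit:
step_arm([
  [0, 0, 0.004, 0, 0, 0, -0.3],
  [0, 0, 0.006, 0, 0, 0, -0.3],
  [0, 0, 0.006, 0, 0, 0, -0.3],
])

```text
time: 13.45
eef_pos: [0.4504, 0.1897, 0.1004]
orientation: [-0.001, -0.65, 0.76, 0.0]
contact_force: [-0.1, 0.4, 0.6]
finger_gap: 0.346
grasp_force: 0.0
```

Already down to a reported 0.100 with no contact, so the offset is confirmed. Closing now.

Emit:
step_arm([
  [0, 0, 0.001, 0, 0, 0, -1],
  [0, 0, 0.001, 0, 0, 0, -1],
  [0, 0, 0.001, 0, 0, 0, -1],
  [0, 0, 0.001, 0, 0, 0, -1],
  [0, 0, 0.001, 0, 0, 0, -1],
], force=20)

```text
time: 14.08
eef_pos: [0.4524, 0.1896, 0.0999]
orientation: [0.001, -0.65, 0.76, -0.001]
contact_force: [6.0, -3.0, -1.3]
finger_gap: 0.108
grasp_force: 20.0
```

Emit:
step_arm([
  [0, -0.003, -0.009, 0, 0, 0, -1],
  [0, -0.0047, -0.017, 0, 0, 0, -1],
  [0, -0.0068, -0.0255, 0, 0, 0, -1],
  [0, -0.0088, -0.0337, 0, 0, 0, -1],
  [0, -0.0115, -0.042, 0, 0, 0, -1],
  [0, -0.0144, -0.05, 0, 0, 0, -1],
  [0, -0.0178, -0.058, 0, 0, 0, -1],
  [0, -0.0213, -0.0657, 0, 0, 0, -1],
  [0, -0.0213, -0.0657, 0, 0, 0, -1],
])

```text
time: 15.2
eef_pos: [0.4713, 0.1864, 0.1661]
orientation: [-0.001, -0.65, 0.76, 0.0]
contact_force: [-5.2, 2.9, 2.4]
finger_gap: 0.105
grasp_force: 20.0
```

Run:
```python
from h import *
s=st()
```

```text
15.2 [0.4713 0.1864 0.1661] loc [-0.0721 -0.077 ] Floc [-5.5  2.1] [-5.2  2.9  2.4] 0.105 20.0
```

Emit:
step_arm([
  [0, -0.0074, -0.0151, 0, 0, 0, -1],
  [0, -0.017, -0.0294, 0, 0, 0, -1],
  [0, -0.0278, -0.0427, 0, 0, 0, -1],
  [0, -0.0397, -0.0551, 0, 0, 0, -1],
  [0, -0.0527, -0.0664, 0, 0, 0, -1],
  [0, -0.0666, -0.0766, 0, 0, 0, -1],
  [0, -0.0813, -0.0855, 0, 0, 0, -1],
  [0, -0.0968, -0.093, 0, 0, 0, -1],
  [0, -0.0968, -0.093, 0, 0, 0, -1],
])

```text
time: 16.32
eef_pos: [0.5692, 0.1708, 0.261]
orientation: [0.001, -0.65, 0.76, -0.002]
contact_force: [-2.4, -0.6, 5.6]
finger_gap: 0.103
grasp_force: 20.0
```

Run:
```python
from h import *
s=st();print(s["qpos"].round(2))
```

```text
16.325 [0.5692 0.1708 0.261 ] loc [ 0.0271 -0.0773] Floc [-2.3 -0.9] [-2.4 -0.6  5.6] 0.103 20.0
[ 0.57  0.3   0.03  0.   -1.3  -0.72]
```

Emit:
step_arm([
  [0, -0.016, -0.006, 0, 0, 0, -1],
  [0, -0.0325, -0.011, 0, 0, 0, -1],
  [0, -0.0494, -0.0143, 0, 0, 0, -1],
  [0, -0.0665, -0.0161, 0, 0, 0, -1],
  [0, -0.0837, -0.0165, 0, 0, 0, -1],
  [0, -0.1009, -0.0153, 0, 0, 0, -1],
  [0, -0.1179, -0.0126, 0, 0, 0, -1],
  [0, -0.1346, -0.0085, 0, 0, 0, -1],
  [0, -0.1425, -0.006, 0, 0, 0, -1],
  [0, -0.1425, -0.006, 0, 0, 0, -1],
])

```text
time: 17.58
eef_pos: [0.7094, 0.1483, 0.2647]
orientation: [-0.0, -0.65, 0.76, -0.001]
contact_force: [1.3, -2.2, 3.1]
finger_gap: 0.107
grasp_force: 20.0
```

Run:
```python
from h import *
s=st();print(s["qpos"].round(2))
```

```text
17.575 [0.7094 0.1483 0.2647] loc [ 0.1691 -0.0778] Floc [ 1.6 -2. ] [ 1.3 -2.2  3.1] 0.107 20.0
[ 0.43  0.54  0.41  0.   -1.44 -0.59]
```

The flap is at about 103°. I'll release it, rise, and retreat to the left so the tab can be seen.

Emit:
step_arm([
  [0, 0, 0, 0, 0, 0, -0.3],
  [0, 0, 0, 0, 0, 0, -0.3],
  [0, 0, 0, 0, 0, 0, -0.3],
  [0, 0, -0.03, 0, 0, 0, -0.3],
  [0, 0, -0.06, 0, 0, 0, -0.3],
  [0, 0, -0.065, 0, 0, 0, -0.3],
  [0, 0.04, -0.065, 0, 0, -10, -0.3],
  [0, 0.08, -0.065, 0, 0, -20, -0.3],
  [-0.03, 0.12, -0.065, 0, 0, -30, -0.3],
  [-0.07, 0.16, -0.065, 0, 0, -40, -0.3],
  [-0.11, 0.2, -0.065, 0, 0, -50, -0.3],
  [-0.15, 0.23, -0.065, 0, 0, -60, -0.3],
])

```text
time: 19.08
eef_pos: [0.502, 0.3345, 0.3282]
orientation: [0.001, 0.944, -0.33, -0.001]
contact_force: [0.7, 0.2, -0.5]
finger_gap: 0.35
grasp_force: 0.0
```

Emit:
step_arm([
  [-0.04, 0.02, 0, 0, 0, -10, -0.3],
  [-0.06, 0.0, 0, 0, 0, -20, -0.3],
  [-0.09, -0.02, 0, 0, 0, -30, -0.3],
  [-0.1, -0.04, 0, 0, 0, -30, -0.3],
  [-0.1, -0.04, 0, 0, 0, -30, -0.3],
])

```text
time: 19.7
eef_pos: [0.4505, 0.4282, 0.3266]
orientation: [0.002, 0.997, -0.077, -0.002]
contact_force: [-0.2, -0.8, -0.1]
finger_gap: 0.35
grasp_force: 0.0
```

Run:
```python
from h import *
s=st()
f=ctrl.grab_frame("top"); fs=ctrl.grab_frame("side")
a=cv2.resize(f["frame"][180:300,180:300,::-1],None,fx=3.33,fy=3.33,interpolation=cv2.INTER_CUBIC)
b=cv2.resize(fs["frame"][120:240,225:345,::-1],None,fx=3.33,fy=3.33,interpolation=cv2.INTER_CUBIC)
cv2.imwrite("pics/o1.png",np.hstack([a,b]))
for n,fr in(("top",f),("side",fs)):
    hsv=cv2.cvtColor(fr["frame"],cv2.COLOR_RGB2HSV)
    m=((hsv[:,:,0]>4)&(hsv[:,:,0]<16)&(hsv[:,:,1]>190)&(hsv[:,:,2]>120)).astype(np.uint8)
    k,l,t,c=cv2.connectedComponentsWithStats(m)
    for i in range(1,k):
        if t[i,4]>8:
            r=cv2.minAreaRect(np.argwhere(l==i)[:,::-1].astype(np.float32))
            print(n,t[i],c[i].round(1),r, loc(onz(f,c[i],.14)).round(4) if n=="top" else "")
print(proj(fs,w(.0076,-.0755,.128)),proj(f,w(.0076,-.0755,.14)))
```

```text
19.7 [0.4505 0.4282 0.3266] loc [-0.13    0.1586] Floc [-0.1 -0.9] [-0.2 -0.8 -0.1] 0.35 0.0
side [263 192  11   5  22] [268.5 194.3] ((267.9529724121094, 194.21176147460938), (10.629592895507812, 2.169304609298706), 12.528807640075684) 
side [210 299  20  13 128] [219.4 305. ] ((219.5882110595703, 304.64703369140625), (9.260923385620117, 18.864845275878906), 59.03623962402344) 
[[267.49232066 196.08163744]] [[261.85463309 240.14631802]]
```

View pics/o1.png

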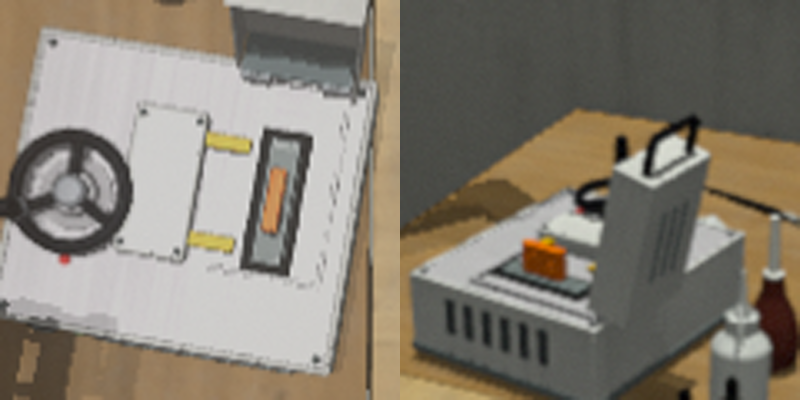

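The flap stands open and tilted back, and the bars are clear of the cassette. The orange tab's top is at crop (273,200), image (262,240.1), exactly where predicted at local (0.0076, -0.0755). I'll go above it.

Emit:
step_arm([
  [0.03, 0.05, 0, 0, 0, 0, -0.08],
  [0.06, 0.1, 0, 0, 0, 0, -0.08],
  [0.09, 0.15, 0, 0, 0, 0, -0.08],
  [0.115, 0.195, 0.02, 0, 0, 0, -0.08],
  [0.13, 0.225, 0.06, 0, 0, 0, -0.08],
  [0.138, 0.234, 0.1, 0, 0, 0, -0.08],
  [0.138, 0.234, 0.14, 0, 0, 0, -0.08],
  [0.138, 0.234, 0.16, 0, 0, 0, -0.08],
  [0.138, 0.234, 0.165, 0, 0, 0, -0.08],
  [0.138, 0.234, 0.165, 0, 0, 0, -0.08],
])

```text
time: 21.05
eef_pos: [0.5516, 0.1743, 0.1647]
orientation: [0.0, 0.997, -0.078, -0.0]
contact_force: [0.1, -0.4, 0.0]
finger_gap: 0.46
grasp_force: 0.0
```

Run:
```python
from h import *
s=st();rel([(w(.0078,-.0755,.097),-8.9)])
fs=ctrl.grab_frame("side");b=fs["frame"].max(2)
for r in range(165,200):print(r,"".join("#" if v<70 else ("+" if v<120 else ".") for v in b[r,250:290]))
p=s["eef_pos"];y=np.array([.155,.988,0])
for d in(-.028,-.02,.02,.028):print(d,proj(fs,p+d*y).round(1))
```

```text
21.05 [0.5516 0.1743 0.1647] loc [ 0.0092 -0.0766] Floc [ 0.2 -0.4] [ 0.1 -0.4  0. ] 0.46 0.0
[-0.0014, -0.0011, 0.0677] [0.03, 0.0, -0.0]
165 #########################+.............+
166 ################+++######+.............+
167 ###############+..+######+.............+
168 ##############+...+######+.............+
169 ##############+....######+..............
170 +++++##########+...######...............
171 +.....++#######+...######..............+
172 ........+######+...######..............+
173 ........+######+...######...........++++
174 .........######+...######.......+#####++
175 .........######+...######....++#######++
176 .........+#####+...######...+######+++++
177 .........+#####+...######+++####+.....++
178 .........+#####+...+####+..+##+......+++
179 .........+#####+....++++...+##+...++++++
180 .........+#####+...+++.....+#########+++
181 .........+######++++++......#########+++
182 .........+######++++++.......+#######+++
183 ..........+#####++++++........#######+++
184 ..........+++##+++++++........+++++#++++
185 ........+++++++++++++.............++++++
186 .......+++++++++++++................++++
187 .....+++++++++++++++................++++
188 ...+++++++++++++++++.++++++.........++++
189 ...++++++++++++++++++++++++++......+++++
190 ...++++++++++++++++++++++++++++++.++++++
191 ...+++++++++++++++++++++++++++++++++++++
192 ...+++++++++++++++++++++++++++++++++++++
193 ...+++++++++++++++++++++++++++++++++++++
194 ...++++++++++++++++++++..+++++++++++++++
195 ...+++++++++++++++++++...+++++++++++++++
196 ...++++++++++++++++++++.++++++++++++++++
197 ....++++##++++++++++++++++++++++++++++++
198 ....+++####+++++++++++++++++++++++++++++
199 ....+######+++++++++++++++++++++..++++++
-0.028 [[262.2 189.2]]
-0.02 [[263.7 188.4]]
0.02 [[270.9 184.4]]
0.028 [[272.3 183.6]]
```

The fingertip rows confirm the same offset of about 18.5 mm. I'll descend to a reported 0.095 and grip the tab.

Emit:
step_arm([
  [-0.0014, -0.001, 0.025, 0, 0, 0, -0.08],
  [-0.0014, -0.001, 0.05, 0, 0, 0, -0.08],
  [-0.0014, -0.001, 0.065, 0, 0, 0, -0.08],
  [-0.0014, -0.001, 0.0695, 0, 0, 0, -0.08],
  [-0.0014, -0.001, 0.0695, 0, 0, 0, -0.08],
])

```text
time: 21.72
eef_pos: [0.5506, 0.176, 0.0951]
orientation: [0.0, 0.997, -0.077, -0.0]
contact_force: [-0.6, -0.2, 0.6]
finger_gap: 0.456
grasp_force: 0.0
```

Emit:
step_arm([
  [0, 0, 0, 0, 0, 0, -1],
  [0, 0, 0, 0, 0, 0, -1],
  [0, 0, 0, 0, 0, 0, -1],
  [0, 0, 0, 0, 0, 0, -1],
  [0, 0, 0, 0, 0, 0, -1],
], force=30)

```text
time: 22.35
eef_pos: [0.5502, 0.1758, 0.0947]
orientation: [0.0, 0.997, -0.077, -0.0]
contact_force: [0.2, -0.4, 0.5]
finger_gap: 0.134
grasp_force: 30.0
```

Gripped the tab at 11.7 mm with no side load. Lifting straight up.

Emit:
step_arm([
  [0, 0, -0.008, 0, 0, 0, -1],
  [0, 0, -0.018, 0, 0, 0, -1],
  [0, 0, -0.03, 0, 0, 0, -1],
  [0, 0, -0.03, 0, 0, 0, -1],
])

```text
time: 22.85
eef_pos: [0.5511, 0.1763, 0.126]
orientation: [-0.0, 0.997, -0.077, 0.001]
contact_force: [0.0, -0.1, -3.0]
finger_gap: 0.137
grasp_force: 30.0
```

Emit:
step_arm([
  [0, 0, -0.012, 0, 0, 0, -1],
  [0, 0, -0.024, 0, 0, 0, -1],
  [0, 0, -0.036, 0, 0, 0, -1],
  [0, 0, -0.048, 0, 0, 0, -1],
  [0, 0, -0.06, 0, 0, 0, -1],
  [0, 0, -0.075, 0, 0, 0, -1],
  [0, 0, -0.09, 0, 0, 0, -1],
  [0, 0, -0.105, 0, 0, 0, -1],
  [0, 0, -0.11, 0, 0, 0, -1],
  [0, 0, -0.11, 0, 0, 0, -1],
])

```text
time: 24.1
eef_pos: [0.5503, 0.176, 0.2347]
orientation: [0.0, 0.997, -0.077, -0.0]
contact_force: [0.1, -0.1, -3.8]
finger_gap: 0.133
grasp_force: 30.0
```

Run:
```python
from h import *
s=st()
f=ctrl.grab_frame("top")
# tray: rim outer quad and yaw
pts=[onz(f,p,.022)[:2] for p in((324.9,234),(332.9,172.6),(366.9,177.1),(358.9,238.5))]
a=pts[1]-pts[0];b=pts[2]-pts[3];v=a+b;yw=np.degrees(np.arctan2(v[1],v[0]));c=np.mean(pts,0);print("tray",c,yw,np.linalg.norm(a),np.linalg.norm(pts[2]-pts[1]))
off=Ro.from_euler("z",0)
rel([([*c,.23],yw),([*c,.17],yw)])
```

```text
24.1 [0.5503 0.176  0.2347] loc [ 0.0076 -0.0752] Floc [ 0.1 -0.1] [ 0.1 -0.1 -3.8] 0.133 30.0
tray [ 0.65857565 -0.057438  ] -7.826868230485882 0.17951392645529787 0.09941727576223977
[0.1434, 0.2137, 0.0041] [0.07, 0.1, -1.06]
[0.1435, 0.2136, 0.0641] [0.07, 0.1, -1.06]
```

Lifted clear (weight felt). Now I'll carry it sideways and over to the tray.

Emit:
step_arm([
  [0, 0.02, 0, 0, 0, 0, -1],
  [0, 0.05, 0, 0, 0, 0, -1],
  [0.015, 0.085, 0, 0, 0, 0, -1],
  [0.045, 0.12, 0, 0, 0, 0, -1],
  [0.08, 0.155, 0, 0, 0, -0.5, -1],
  [0.11, 0.185, 0.005, 0, 0, -1, -1],
  [0.13, 0.205, 0.015, 0, 0, -1, -1],
  [0.14, 0.2125, 0.03, 0, 0, -1, -1],
  [0.1435, 0.2137, 0.045, 0, 0, -1, -1],
  [0.1435, 0.2137, 0.055, 0, 0, -1, -1],
  [0.1435, 0.2137, 0.055, 0, 0, -1, -1],
  [0.1435, 0.2137, 0.055, 0, 0, -1, -1],
])

```text
time: 25.65
eef_pos: [0.6592, -0.0567, 0.1805]
orientation: [0.0, 0.998, -0.068, 0.0]
contact_force: [0.3, -0.7, -2.3]
finger_gap: 0.134
grasp_force: 30.0
```

Run:
```python
from h import *
s=st();rel([([.6586,-.0574,.18],-7.83)])
f=ctrl.grab_frame("top"); fs=ctrl.grab_frame("side")
a=cv2.resize(f["frame"][140:290,180:380,::-1],None,fx=2,fy=2,interpolation=cv2.INTER_CUBIC)
b=cv2.resize(fs["frame"][140:290,190:390,::-1],None,fx=2,fy=2,interpolation=cv2.INTER_CUBIC)
b=cv2.resize(fs["frame"][130:300,210:350,::-1],None,fx=3.5,fy=3.5,interpolation=cv2.INTER_CUBIC)
cv2.imwrite("pics/end.png",b)
c=np.array([.6586,-.0574]);x=np.array([.9907,-.1362]);
for n,p in(("footF",[*(c+.05*x),.115]),("footN",[*(c-.05*x),.115]),("trayc",[*c,.022])):print(n,((proj(fs,p)-[210,130]+.5)*3.5).round())
```

```text
25.65 [ 0.6592 -0.0567  0.1805] loc [ 0.1512 -0.2882] Floc [ 0.4 -0.7] [ 0.3 -0.7 -2.3] 0.134 30.0
[-0.0005, 0.0007, 0.0005] [0.05, -0.03, 0.02]
footF [[233. 392.]]
footN [[137. 360.]]
trayc [[188. 469.]]
```

View pics/end.png

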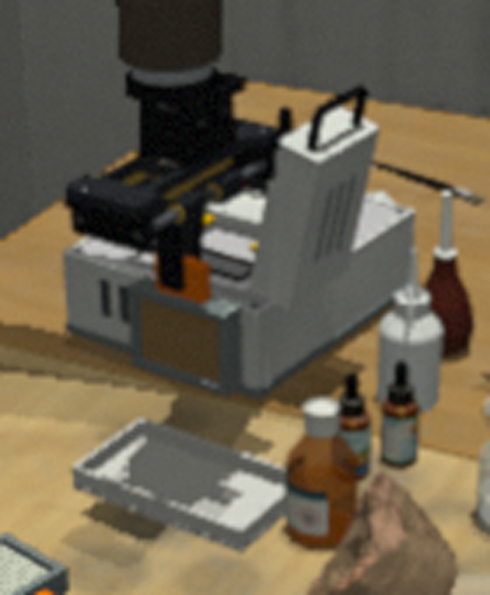

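The cassette hangs over the middle of the tray, flap open, nothing disturbed; foot corners show at about (137,370) and (237,390). That slope looks slightly flatter than predicted, so I'll check the tilt numerically.

Run:
```python
from h import *
fs=ctrl.grab_frame("side")
hsv=cv2.cvtColor(fs["frame"],cv2.COLOR_RGB2HSV)
c=np.array([.6592,-.0567]);x=np.array([.9907,-.1362]);y=np.array([.1362,.9907])
# tan pleats mask near cassette
R=(slice(205,245),slice(240,285))
m=((hsv[R][:,:,1]>75)&(hsv[R][:,:,2]>60)&(hsv[R][:,:,2]<190)).astype(np.uint8)
for i,r in enumerate(fs["frame"].max(2)[R]):print(205+i,"".join(".#"[k] for k in m[i])," ",*[f"{v:3d}" for v in r[5:45:1]])
for sx in(-1,1):
    for z in(.115,.191):print(sx,z,proj(fs,[*(c+sx*.05*x-.012*y),z]).round(1))
```

```text
205 ..............#.......########...............   109 105  96  94  93  92 102 119 118 100  50  13  12   9  11   8  17  71 111 118 117 118 118 109  99  85  85  83  85  84  84  80  76  65  56  54  59  77  93  94
206 ..............#........#######...............   115 118 115 109 104  98  95  91  89  78  46  16   7   1   7  13  13  56  94 108 111 116 113 107  93  73  72  74  81  84  83  82  84  82  81  72  63  82  94  94
207 ..............#.......########...............   116 116 117 114 115 115 109 108 100  85  49  10   7   7  15   5   9  62  98 104 108 105 103 101  87  59  41  48  62  69  74  79  82  84  79  65  58  83  95  95
208 ..............#.......#########..............    96 104 111 112 112 110 102 106 111  96  55   8   7  12  10   9  19  70 104 107 103 104 105 100  93  83  75  68  54  38  48  60  67  68  58  49  66  88  93  93
209 .......................#######...............    93  94  95  92  91  90  76  79  95  91  55  15  11   7  11   1  10  57  93 104 101 102 103 101 100 109 115 109  91  77  69  53  37  42  50  67  84  93  95  93
210 ..............##.......#######......
[... 6777 characters left out ...]
##.....###......   168 170 167 167 163 163 164 166 166 153 128 128 126 127 127 113  90  90  89  88  84  82  81  80  74  71  63  60  61  55  55  63  64  62  62  53  53  54  57  52
243 ##########################################...   168 168 168 169 165 164 166 166 167 167 164 163 163 162 152 122  91  88  86  88  90  86  87  88  86  84  80  78  74  65  69  76  78  77  73  68  62  59  57  57
244 #############################################   168 168 166 165 166 165 164 165 163 166 164 163 160 153 123  92  86  84  87  83  84  85  88  89  91  91  93  91  87  84  81  85  82  80  79  77  75  75  69  68
-1 0.115 [[246.6 233.9]]
-1 0.191 [[245.3 211.1]]
1 0.115 [[273.8 243.2]]
1 0.191 [[273.1 219.7]]
```

Pleat edge slope is 0.35 against 0.34 predicted, and the corners match to within a pixel, so the cassette is upright, centred and lengthwise, with its foot about 9 cm above the tray. Handing in.

Emit:
step_arm([
  [0, 0, 0, 0, 0, 0, -1],
  [0, 0, 0, 0, 0, 0, -1],
  [0, 0, 0, 0, 0, 0, -1],
  [0, 0, 0, 0, 0, 0, -1],
])

```text
time: 26.3
eef_pos: [0.659, -0.0575, 0.1795]
orientation: [0.0, 0.998, -0.069, -0.001]
contact_force: [-0.3, -0.5, -3.0]
finger_gap: 0.133
grasp_force: 30.0
```

```bash
python3 -c "
from h import *
st();print(ctrl.finish_job())"
```

```text
26.3 [ 0.659  -0.0575  0.1795] loc [ 0.1511 -0.289 ] Floc [-0.2 -0.5] [-0.3 -0.5 -3. ] 0.133 30.0
the job is handed in; nothing more can be done
None
```

The job is handed in at 26.3 s: the cassette is held upright and still, lengthwise over the middle of the tray with its foot about 9 cm above it, the crank is at its open stop, the flap stands open at about 103°, and I saw nothing else on the bench disturbed.

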